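# Snap the shade cap onto the bunk night light

## Task

Get the night light on the crate beside the bunk ready: push its sliding transport guard all the way to the end stop so that the stud is uncovered, then take its round shade cap and press it straight down onto the stud until it snaps. Keep pressing for a couple of seconds after the click, so that the sprung seat under the cap stays pushed well down, and finish like that, still gripping the cap and pressing: do not let go. Leave the guard open and the other things on the crate as they stand.

Things in the scene. Friction and masses are not known exactly. Their poses are not given: they have to be found in the camera images.
- night_base: Night light fixed on the crate's top (which is 140 mm above the table): a flat grey plastic plate 70 mm (its x) by 180 mm (its y), 12 mm thick, never tilted. Origin: centre of its underside, z up. On it at y = -55 mm stands the white stud; two low aluminium rails at its +y end carry the sliding guard. It does not move.
- stud_top (a point): Centre of the stud's top, 36 mm above the plate's underside; axes as night_base. White post, 16 mm across, 24 mm tall; four sprung steel balls stand out of its sides to 12.5 mm radius, centred 11 mm below its top. Pushing the cap past them takes about 10 N, from where its underside is 7 mm below the stud's top; some 5 mm on, the force drops (click), pulls it down, and 10 mm on its lip is below the balls.
- guard (a joint): Bare aluminium transport guard sliding along night_base's +y; value in m: 0 = over the stud, 0.065 = end stop. Starts at 0 to 0.015; about 2 N of friction, stays where it is left. Its flat plate, 42 mm wide, 4 mm thick, top 31 mm above the base plate's upper face, covers the stud: at 0 it reaches from 22 mm on the -y side of the stud to the fin 30 mm on the +y side.
- guard_grip (a point): Grip point of the guard's upright fin, 8 mm below the fin's top and 52 mm above the base plate's upper face; axes as night_base. The fin is 26 mm wide along night_base's x, 12 mm thick along its y and stands 29 mm above the guard's plate, which joins its -y side. It can be pinched across x or y from above, or pushed on its -y side above the plate.
- seat (a joint): Steel washer, 39 mm across, around the stud's foot on which the cap lands; value in m, 0 = up (its top 5.5 mm above the base plate's upper face), 0.005 = fully down. Spring of 2 N per mm (10 N fully down), so the cap's own weight hardly moves it. Pressed well down means more than half way.
- cap_center (a point): Centre of the shade cap, 21 mm above its underside; z up its axis. Smoke-grey plastic, 36 mm across, 42 mm high, 40 g, closed top, plain round sides, open below: bore 27 mm wide, 30 mm deep, with a 3 mm high lip of 21.6 mm opening at its mouth. Stands upright, mouth down, on the crate's top in one of three places in a row with the egg cup and the pill pot.
- egg_cup: Bystander: white ceramic egg cup, 48 mm across the open rim, 46 mm high; origin at the centre of its underside.
- pill_pot: Bystander: amber glass pot with a white screw lid, 42 mm across, 58 mm high; origin at the centre of its underside.
- pill_organiser: Bystander: clear pill organiser with seven flip lids, 34 by 180 by 23 mm, along the crate's back edge; origin at the centre of its underside.
- phone_stand: Bystander: black plastic phone stand, 75 by 70 mm, about 90 mm high; origin at the centre of its underside.
- clock: Bystander: black alarm clock, 45 by 85 by 58 mm; origin at the centre of its underside.
- shoehorn: Bystander: short aluminium shoehorn lying flat, 156 mm long, about 32 mm wide, 12 mm high; origin near its middle, on the crate's top.
There are look-alikes about, which are no part of the job. What is shaped like the part that bears cap_center but purple or turquoise is not meant.

How it is judged:
By the outcome, as a careful person would: the job done as asked, in the order asked, and still so for the second after the job is handed in, while the arm keeps its last pose, push and grip.
It also fails if it takes over 51 s, if anything falls off the work surface, if the arm or the gripper's body presses on something with over 40 N, if the wrist force passes 120 N, or if a joint passes its speed limit or range.

## Robot

A 6-joint arm with a two-finger parallel gripper is mounted at the origin on the work surface. World frame = base frame: x ahead of the robot, y to its left, z up, the work surface at z = 0. Lengths are in m, angles in rad, forces in N, time in s.
With the tool pointing down it reaches from about 0.225 to 0.875 m from the base axis. Payload 3.4 kg.
Tool frame: the origin (TCP) lies between the finger pads; the fingertips stand 8 mm ahead of it and the grasp point (between the pads) lies 11 mm behind it; z points along the fingers, y is the line along which they close (so a half turn about z gives the same grasp; the last joint's range is limited). The gripper opens to 85 mm and grips with 20 to 120 N. Pads are 22 mm wide; open, the fingers measure 114 mm over their backs; the gripper's body (76 mm by 85 mm) begins 54 mm behind the grasp point. The pads swing forward as they close: fully open they stand 13 mm farther back than shut.
Start: joints at [-1.32, 0.276, 1.505, -0, 1.361, -0.121], TCP at [0.209, -0.536, 0.239] pointing down, gripper open.
Joint ranges: [-2.89, 2.89], [-0.75, 2.08], [0.22, 2.7], [-1.18, 4.32], [0.11, 2.71], [-2.7, 2.7]. Speed limits (rad/s): [2.57, 2.57, 3.14, 3.14, 3.14, 3.14].

## Interface

Orientations are given as a unit quaternion [w, x, y, z].
In Python, from rig import manip, optics, finder gives the robot as it stands.
- The arm moves only by the tool servo_tool, never from a script. Its argument "increments" is a list of rows, each a list of 7 numbers: the shift along the tool's x, y, z in cm, then the turn, a rotation vector about the tool's x, y, z in degrees, then the closure, from -1 (fully open) to 1 (shut). In form: [[x, y, z, rx, ry, rz, gripper], ...]. A call has exactly 5 rows; each row shifts and turns the commanded pose from where the row before left it, along the tool's axes as they then stand; what a row does not reach is not made up. A row lasts 1/10 s, in which the tool goes at most 50 mm and 8.59 degrees, less where a joint would pass 70% of its speed; a pose out of reach is approached as far as the arm can. A call is refused whole if a number of a shift passes 5 or a number of a turn 8.59, either way. A call with a gripper value outside its range is refused whole. The fingers move at their own pace and stop on an object; "squeeze" is the grip in N (left out, the last holds). Time passes only in rows, so rows that do not move let the fingers close, or fill a call up. It gives the time, the measured TCP pose, the force, the opening and the grip force at its end, in the units of the state.
- manip.get_state(): the state, without advancing time (a new reading comes with each control period).
- optics.get_image(name): name is "side" or "top" or "wrist"; returns the picture (400x640x3 uint8, red, green, blue); there is no depth.
- optics.get_calibration(name): a dict with "fov_y" (degrees; the focal length in pixels is half the picture's height over the tangent of half this angle, whatever the lens; pixels are square), "cx", "cy" (the principal point, pixels), "world_to_cam" (4x4, takes a point from world to camera coordinates). Camera axes: x right, y down, z forward; pixel columns grow to the right and rows downward; lengths in m; the calibration is good to about 2 mm. A picture is of the moment at which its call begins: read the wrist's pose just before it. get_calibration takes no time and is no camera call; for the wrist camera it gives the pose at the moment of the call.
- manip.sign_off(): hands the job in; it is judged then, once.
Trained networks look in the newest picture that a camera, given by its name, has taken for a name from the list of things; names that differ only in an ending like _2 or _b are one class to them, and where a whole thing is asked for, a point or a joint stands for the part that bears it (a point fixed in the world has none). Each returns a list of dicts, best first, with "p" (0 to 1); they miss things now and then, are a little off and sometimes report something else, mostly with a low value. They report only what shows in the picture. A call takes as long as a camera call. They do not tell look-alikes from the thing itself.
- finder.silhouettes(label, camera): "region" (400x640 bool, what is visible of it) and "box" ([centre column, centre row, width, height] in pixels, round what is visible of it).
- finder.tip_of(label, camera): "at" ([column, row] in pixels: a listed point, or the origin of a listed thing).
The state is a dict: "clock": time; "qpos": joint angles; "qd": joint speeds; "effort": joint torques, N m; "position": TCP position; "ee_rot": TCP orientation; "contact_force": force on the tool from outside, world axes, zero at the start; "moment": the same for the moment, N m; "width": finger opening in m; "gripper_force": force on a finger pad.
Only numpy, scipy, OpenCV 4.12 (cv2) and the standard library are available. Lean on these libraries where they do the work, as an engineer would, in place of code of your own. Each camera call takes 0.05 s, during which the arm holds its last target. There are 200 camera calls.

## Working session

There is one attempt and no reset: what is moved stays moved. The work goes in short steps, Python scripts to look and compute and a tool call to move; the robot and the scene stay as the last step left them, time stands still between calls to the robot, and variables do not carry over. Pictures are saved under pics/ and viewed, at most 10 in all, crops included, and the job is handed in when it is done.

Besides the shell and the picture viewer there is one more tool, called as a command line: name --pt "numbers of a row" for each row, then --argument value for the rest. servo_tool: Moves the arm, as the interface text tells. Its arguments: {"type":"object","properties":{"increments":{"type":"array","items":{"type":"array","items":{"type":"number"}}},"squeeze":{"type":"number"}},"required":["increments"]}

```bash
mkdir -p pics
cat > h.py <<'E'
import numpy as np, cv2
from rig import manip, optics, finder
def save(cam,name):
    im=optics.get_image(cam); cv2.imwrite(f'pics/{name}.png',im[:,:,::-1]); return im
def ray(cam,uv):
    c=optics.get_calibration(cam); f=200/np.tan(np.radians(c['fov_y'])/2)
    T=np.linalg.inv(c['world_to_cam']); d=T[:3,:3]@np.array([(uv[0]-c['cx'])/f,(uv[1]-c['cy'])/f,1])
    return T[:3,3],d
def atz(cam,uv,z):
    o,d=ray(cam,uv); return o+d*(z-o[2])/d[2]
def proj(cam,p):
    c=optics.get_calibration(cam); f=200/np.tan(np.radians(c['fov_y'])/2)
    q=c['world_to_cam']@np.append(p,1); return q[:2]/q[2]*f+[c['cx'],c['cy']]
def tri(r1,r2):
    A=[];b=[]
    for o,d in (r1,r2):
        d=d/np.linalg.norm(d);P=np.eye(3)-np.outer(d,d);A.append(P);b.append(P@o)
    A=np.array(A);return np.linalg.solve(A.sum(0),np.array(b).sum(0))
E
python3 - <<'E'
from h import *
np.set_printoptions(precision=3,suppress=True)
ims=[]
for c in ['top','side']:
    save(c,c+'0'); k=optics.get_calibration(c); print(c,k['fov_y'],np.linalg.inv(k['world_to_cam']))
    for l,z in [('guard_grip',.204),('cap_center',.161),('night_base',.14),('stud_top',.176),('egg_cup',.14),('pill_pot',.14),('phone_stand',.14),('clock',.14),('shoehorn',.14),('pill_organiser',.14)]:
        for r in finder.tip_of(l,c)[:3]: print(l,round(r['p'],2),np.round(r['at'],1),atz(c,r['at'],z))
print(manip.get_state())
E
```

```text
top 55.17626530172931 [[ 0.002 -0.997  0.08   0.444]
 [-1.    -0.002 -0.007 -0.037]
 [ 0.007 -0.08  -0.997  1.048]
 [ 0.     0.     0.     1.   ]]
guard_grip 0.64 [222.  199.2] [0.509 0.167 0.204]
cap_center 0.7 [326.  270.2] [ 0.35  -0.063  0.161]
cap_center 0.54 [281.5 264.6] [0.363 0.039 0.161]
cap_center 0.53 [311.2 189. ] [ 0.537 -0.029  0.161]
night_base 0.68 [219.3 200.9] [0.51  0.189 0.14 ]
stud_top 0.68 [241.4 204.6] [0.499 0.13  0.176]
egg_cup 0.71 [399.5 208.1] [ 0.494 -0.239  0.14 ]
pill_pot 0.75 [352.4 181.2] [ 0.558 -0.127  0.14 ]
phone_stand 0.77 [386.8 130.4] [ 0.682 -0.211  0.14 ]
clock 0.63 [323.5 125.4] [ 0.694 -0.058  0.14 ]
shoehorn 0.84 [433.2 179.4] [ 0.563 -0.321  0.14 ]
shoehorn 0.21 [224.2 199.1] [0.514 0.178 0.14 ]
pill_organiser 0.56 [228.5 110.1] [0.73  0.172 0.14 ]
side 48.1318572002351 [[-0.973 -0.142  0.181  0.361]
 [-0.23   0.6   -0.767  0.758]
 [-0.    -0.788 -0.616  0.813]
 [ 0.     0.     0.     1.   ]]
guard_grip 0.64 [318.6 254.2] [0.513 0.173 0.204]
cap_center 0.8 [327.1 205.4] [ 0.543 -0.026  0.161]
cap_center 0.59 [408.4 248.2] [0.348 0.072 0.
[... 364 characters left out ...]
 [269.7 192.9] [ 0.698 -0.066  0.14 ]
clock 0.55 [342.8 147. ] [ 0.566 -0.319  0.14 ]
shoehorn 0.78 [340.2 150.2] [ 0.569 -0.3    0.14 ]
pill_organiser 0.92 [219.4 258.9] [0.726 0.172 0.14 ]
pill_organiser 0.5 [314.4 280.2] [0.52  0.183 0.14 ]
{'clock': 1.1, 'qpos': array([-1.32 ,  0.276,  1.505, -0.   ,  1.361, -0.121]), 'qd': array([ 0.001, -0.001, -0.002,  0.001, -0.   ,  0.001]), 'effort': array([  0.001, -41.667, -24.61 ,   0.   ,   0.   ,  -0.   ]), 'position': array([ 0.209, -0.536,  0.239]), 'ee_rot': array([ 0.   ,  0.983,  0.185, -0.   ]), 'contact_force': array([ 0.812, -0.463,  1.045]), 'moment': array([ 0.024, -0.031,  0.001]), 'gripper_force': 0.0, 'width': 0.08506750787576312}
```

View pics/top0.png

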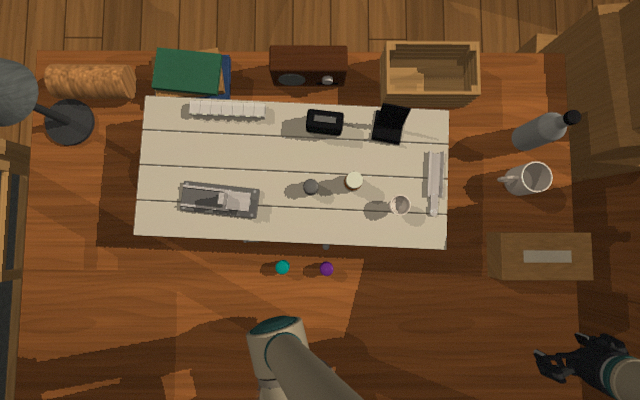

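View pics/side0.png

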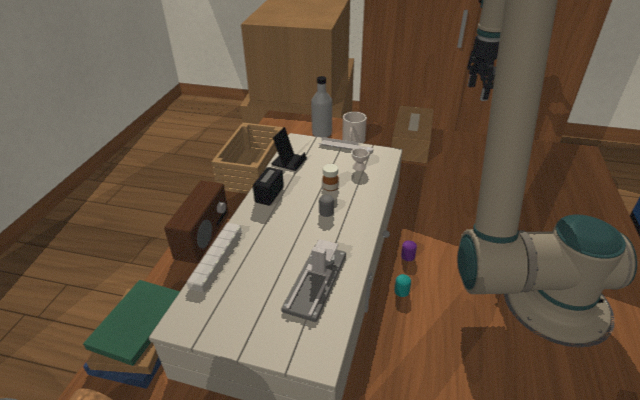

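The top view shows the crate with the night light at about (218,200), the grey cap at (311,187) between the light and the pill pot (354,180), and the egg cup at (400,205). The turquoise and purple look-alikes are off the crate at (282,267) and (326,268). In the side view the light is at (316,280) with its guard at the far (-y) end.

```bash
cat >> h.py <<'E'
from scipy.spatial.transform import Rotation as Ro
np.set_printoptions(precision=4,suppress=True)
def plan(p,yaw_deg,n):
    """rows to reach TCP p, pointing down, tool x at world angle yaw"""
    s=manip.get_state(); q=s['ee_rot']; R0=Ro.from_quat([q[1],q[2],q[3],q[0]])
    c,si=np.cos(np.radians(yaw_deg)),np.sin(np.radians(yaw_deg))
    R1=Ro.from_matrix(np.array([[c,si,0],[si,-c,0],[0,0,-1]]))
    rv=(R0.inv()*R1).as_rotvec(degrees=True); R=R0; d=(np.array(p)-s['position'])/n
    print('total',np.round(R0.inv().apply(np.array(p)-s['position'])*100,2),np.round(rv,1))
    if n>1:
        for i in range(n):
            print(np.round(R.inv().apply(d)*100,1),np.round(rv/n,2)); R=R*Ro.from_rotvec(rv/n,degrees=True)
E
python3 - <<'E'
from h import *
s=manip.get_state();q=s['ee_rot'];R=Ro.from_quat([q[1],q[2],q[3],q[0]])
T=np.linalg.inv(optics.get_calibration('wrist')['world_to_cam'])
print('cam in tool',R.inv().apply(T[:3,3]-s['position']),R.inv().as_matrix()@T[:3,:3],optics.get_calibration('wrist')['fov_y'])
optics.get_image('top');optics.get_image('side')
for cam,z in (('top',.152),('side',.152)):
    r=finder.silhouettes('night_base',cam)[0]['region']
    pts=np.argwhere(r)[:,::-1]
    w=np.array([atz(cam,p,z)[:2] for p in pts]).astype(np.float32); print(cam,cv2.minAreaRect(w*1000))
plan([.5,.06,.36],92,20)
E
```

```text
cam in tool [ 0.0773 -0.0006 -0.1348] [[-0.0015 -0.9535 -0.3013]
 [ 1.     -0.0013 -0.0008]
 [ 0.0004 -0.3013  0.9535]] 58.15199733460752
top ((512.8450317382812, 185.551513671875), (180.43226623535156, 69.94862365722656), 83.62232971191406)
side ((515.8176879882812, 181.1446533203125), (206.26861572265625, 73.9841079711914), 83.69915771484375)
total [ 48.76 -44.93 -12.07] [  0.    0.  -70.7]
[ 2.4 -2.2 -0.6] [ 0.    0.   -3.53]
[ 2.6 -2.1 -0.6] [ 0.    0.   -3.53]
[ 2.7 -1.9 -0.6] [ 0.    0.   -3.53]
[ 2.8 -1.8 -0.6] [ 0.    0.   -3.53]
[ 2.9 -1.6 -0.6] [ 0.    0.   -3.53]
[ 3.  -1.4 -0.6] [ 0.    0.   -3.53]
[ 3.1 -1.2 -0.6] [ 0.    0.   -3.53]
[ 3.2 -1.  -0.6] [ 0.    0.   -3.53]
[ 3.2 -0.8 -0.6] [ 0.    0.   -3.53]
[ 3.3 -0.6 -0.6] [ 0.    0.   -3.53]
[ 3.3 -0.4 -0.6] [ 0.    0.   -3.53]
[ 3.3 -0.2 -0.6] [ 0.    0.   -3.53]
[ 3.3 -0.  -0.6] [ 0.    0.   -3.53]
[ 3.3  0.2 -0.6] [ 0.    0.   -3.53]
[ 3.3  0.4 -0.6] [ 0.    0.   -3.53]
[ 3.3  0.6 -0.6] [ 0.    0.   -3.53]
[ 3.2  0.8 -0.6] [ 0.    0.   -3.53]
[ 3.2  1.  -0.6] [ 0.    0.   -3.53]
[ 3.1  1.2 -0.6] [ 0.    0.   -3.53]
[ 3.   1.4 -0.6] [ 0.    0.   -3.53]
```

```bash
python3 -c "
from h import *
plan([.51,.08,.37],84,15)"
```

```text
total [ 50.42 -46.43 -13.07] [  0.    0.  -62.7]
[ 3.4 -3.1 -0.9] [ 0.    0.   -4.18]
[ 3.6 -2.8 -0.9] [ 0.    0.   -4.18]
[ 3.8 -2.6 -0.9] [ 0.    0.   -4.18]
[ 4.  -2.3 -0.9] [ 0.    0.   -4.18]
[ 4.1 -2.  -0.9] [ 0.    0.   -4.18]
[ 4.2 -1.7 -0.9] [ 0.    0.   -4.18]
[ 4.4 -1.4 -0.9] [ 0.    0.   -4.18]
[ 4.4 -1.1 -0.9] [ 0.    0.   -4.18]
[ 4.5 -0.7 -0.9] [ 0.    0.   -4.18]
[ 4.6 -0.4 -0.9] [ 0.    0.   -4.18]
[ 4.6 -0.1 -0.9] [ 0.    0.   -4.18]
[ 4.6  0.3 -0.9] [ 0.    0.   -4.18]
[ 4.5  0.6 -0.9] [ 0.    0.   -4.18]
[ 4.5  0.9 -0.9] [ 0.    0.   -4.18]
[ 4.4  1.3 -0.9] [ 0.    0.   -4.18]
```

servo_tool --pt "3.4 -3.1 -0.9 0 0 -4.2 -1" --pt "3.6 -2.8 -0.9 0 0 -4.2 -1" --pt "3.8 -2.6 -0.9 0 0 -4.2 -1" --pt "4 -2.3 -0.9 0 0 -4.2 -1" --pt "4.1 -2 -0.9 0 0 -4.2 -1"

```text
clock: 1.8
position: [0.3107, -0.3282, 0.2848]
ee_rot: [0.0, 0.932, 0.362, 0.0]
contact_force: [1.1, -0.3, -0.4]
width: 0.0853
gripper_force: 0.0
```

servo_tool --pt "4.2 -1.7 -0.9 0 0 -4.2 -1" --pt "4.4 -1.4 -0.9 0 0 -4.2 -1" --pt "4.4 -1.1 -0.9 0 0 -4.2 -1" --pt "4.5 -0.7 -0.9 0 0 -4.2 -1" --pt "4.6 -0.4 -0.9 0 0 -4.2 -1"

```text
clock: 2.3
position: [0.41, -0.1224, 0.33]
ee_rot: [0.001, 0.851, 0.526, 0.0]
contact_force: [0.1, -0.4, 0.5]
width: 0.0852
gripper_force: 0.0
```

servo_tool --pt "4.6 -0.1 -0.9 0 0 -4.2 1" --pt "4.6 0.3 -0.9 0 0 -4.2 1" --pt "4.5 0.6 -0.9 0 0 -4.2 1" --pt "4.5 0.9 -0.9 0 0 -4.2 1" --pt "4.4 1.3 -0.9 0 0 -4.2 1"

```text
clock: 2.8
position: [0.51, 0.0841, 0.3749]
ee_rot: [0.0, 0.74, 0.672, 0.0]
contact_force: [1.2, -1.5, -0.9]
width: 0.0126
gripper_force: 0.0
```

servo_tool --pt "0 0 0 0 0 0 1" --pt "0 0 0 0 0 0 1" --pt "0 0 0 0 0 0 1" --pt "0 0 0 0 0 0 1" --pt "0 0 0 0 0 0 1"

```text
clock: 3.3
position: [0.5092, 0.081, 0.3743]
ee_rot: [0.0, 0.742, 0.67, -0.0]
contact_force: [-0.5, 0.4, -0.2]
width: 0.0002
gripper_force: 0.0
```

Run:
```python
from h import *
s=manip.get_state();print(s['clock'],s['position'],s['ee_rot'],s['width'])
c='wrist'; save(c,'w1')
for l,z in [('guard_grip',.204),('cap_center',.161),('night_base',.14),('pill_pot',.14)]:
    for r in finder.tip_of(l,c)[:2]: print(l,round(r['p'],2),np.round(r['at'],1),atz(c,r['at'],z))
for l in ['cap_center','guard_grip','night_base']:
    for r in finder.silhouettes(l,c)[:2]: print(l,round(r['p'],2),np.round(r['box'],1))
b=np.array([.513,.1855]);y=np.array([np.cos(np.radians(83.6)),np.sin(np.radians(83.6))]);x=np.array([y[1],-y[0]])
for sx in(-.035,.035):
    for sy in(-.09,.09): print('plate corner pred',sx,sy,proj(c,np.append(b+sx*x+sy*y,.152)))
```

```text
3.3 [0.5092 0.081  0.3743] [ 0.0001  0.7421  0.6703 -0.0001] 0.00018275434902517983
guard_grip 0.98 [308.9  76.4] [0.5121 0.1661 0.204 ]
cap_center 0.94 [202.5 182.5] [0.3946 0.0782 0.161 ]
cap_center 0.85 [359.5 260. ] [ 0.5453 -0.0237  0.161 ]
night_base 0.7 [308.6  55. ] [0.5129 0.1872 0.14  ]
cap_center 0.94 [359.9 261.3  36.9  45.8]
cap_center 0.93 [214.1 256.6  30.5  30.3]
guard_grip 0.66 [310.8 103.4  53.5  73.3]
night_base 0.91 [311.1  74.   77.9 145.2]
plate corner pred -0.035 -0.09 [273.2663 152.5804]
plate corner pred -0.035 0.09 [267.9446 -57.5228]
plate corner pred 0.035 -0.09 [343.2013 153.3236]
plate corner pred 0.035 0.09 [350.2577 -56.5228]
```

View pics/w1.png

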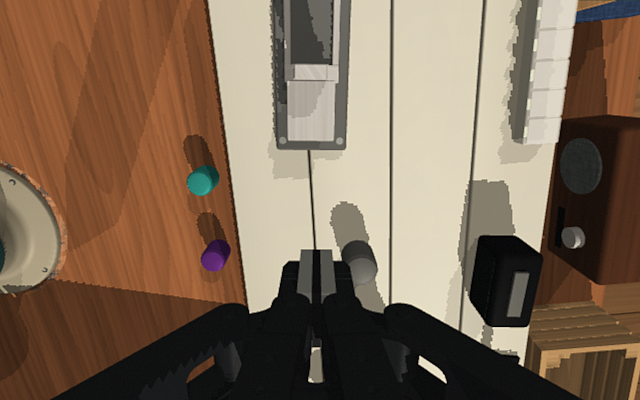

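The wrist view shows the plate's front corners at (272,150) and (347,149), with the guard plate reaching to row 141 and the fin at about (309,72). The grey cap is at (360,262). That agrees with the top view to about 3 mm. Next I'll lower the closed fingers on the -y side of the fin and push.

servo_tool --pt "1.1 -0.1 3.2 0 0 0 1" --pt "1.1 -0.1 3.2 0 0 0 1" --pt "1.1 -0.2 3.2 0 0 0 1" --pt "1.1 -0.2 3.2 0 0 0 1" --pt "1.0 -0.1 2.8 0 0 0 1"

```text
clock: 4.2
position: [0.5074, 0.1371, 0.2167]
ee_rot: [-0.0, 0.741, 0.671, -0.0]
contact_force: [1.1, -0.7, 0.1]
width: 0.0004
gripper_force: 0.0
```

servo_tool --pt "0 0 1.0 0 0 0 1" --pt "0 0 0.6 0 0 0 1" --pt "0 0 0.3 0 0 0 1" --pt "0 0 0 0 0 0 1" --pt "0 0 0 0 0 0 1"

```text
clock: 4.7
position: [0.5089, 0.1363, 0.2005]
ee_rot: [0.001, 0.742, 0.671, 0.001]
contact_force: [-0.8, -0.3, 0.3]
width: 0.0001
gripper_force: 0.0
```

Run:
```python
from h import *
s=manip.get_state();print(s['clock'],s['position'],s['ee_rot'])
save('wrist','w2')
for r in finder.tip_of('guard_grip','wrist')[:2]: print(round(r['p'],2),r['at'],atz('wrist',r['at'],.204))
```

```text
4.7 [0.5089 0.1363 0.2005] [0.0008 0.7416 0.6709 0.0009]
0.65 [320.2, 209.1] [0.5134 0.1683 0.204 ]
```

View pics/w2.png

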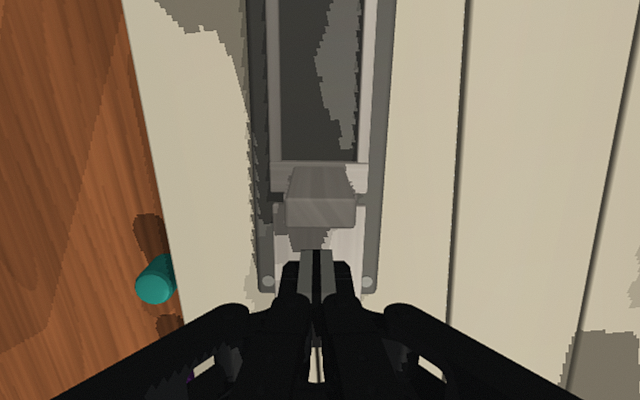

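The closed fingertips (315,250) stand just behind the fin (320,205), above the guard's plate, so I'll push along tool x.

servo_tool --pt "0.8 0 0 0 0 0 1" --pt "1.2 0 0 0 0 0 1" --pt "1.4 0 0 0 0 0 1" --pt "1.4 0 0 0 0 0 1" --pt "1.2 0 0 0 0 0 1"

```text
clock: 5.3
position: [0.5147, 0.1977, 0.1996]
ee_rot: [0.001, 0.741, 0.671, 0.0]
contact_force: [1.4, -2.4, 2.1]
width: 0.0001
gripper_force: 1.5
```

servo_tool --pt "0.6 0 0 0 0 0 1" --pt "0.4 0 0 0 0 0 1" --pt "0.3 0 0 0 0 0 1" --pt "0.2 0 0 0 0 0 1" --pt "0 0 0 0 0 0 1"

```text
clock: 5.8
position: [0.5152, 0.2116, 0.199]
ee_rot: [-0.001, 0.741, 0.671, -0.0]
contact_force: [1.1, -1.0, 0.4]
width: 0.0002
gripper_force: 0.2
```

servo_tool --pt "0.3 0 0 0 0 0 1" --pt "0.3 0 0 0 0 0 1" --pt "0.2 0 0 0 0 0 1" --pt "0.2 0 0 0 0 0 1" --pt "0 0 0 0 0 0 1"

```text
clock: 6.3
position: [0.5156, 0.2157, 0.1991]
ee_rot: [0.004, 0.741, 0.671, -0.005]
contact_force: [-0.9, -15.2, 3.4]
width: -0.0001
gripper_force: 7.6
```

End stop reached, with 15 N at y = 0.216. I'll back off and look at the stud.

servo_tool --pt "-1.0 0 0 0 0 0 1" --pt "-1.5 0 -1.5 0 0 0 1" --pt "-2.5 0 -2.5 0 0 0 1" --pt "-2.5 0.1 -2.5 0 0 0 1" --pt "-2.5 0.1 -2.5 0 0 0 -1"

```text
clock: 6.8
position: [0.5081, 0.1216, 0.2901]
ee_rot: [-0.001, 0.741, 0.671, 0.001]
contact_force: [1.3, 0.5, 0.4]
width: 0.0133
gripper_force: 0.0
```

servo_tool --pt "-2.0 0 -1.5 0 0 0 -1" --pt "-1.0 0 0 0 0 0 -1" --pt "0 0 0 0 0 0 -1" --pt "0 0 0 0 0 0 -1" --pt "0 0 0 0 0 0 -1"

```text
clock: 7.3
position: [0.5051, 0.0926, 0.303]
ee_rot: [-0.001, 0.741, 0.671, -0.001]
contact_force: [0.5, 0.5, 0.1]
width: 0.0846
gripper_force: 0.0
```

Run:
```python
from h import *
s=manip.get_state();print(s['clock'],s['position'],s['ee_rot'],s['width'])
for c in ('wrist','top','side'):
    save(c,c+'3')
    for l,z in [('guard_grip',.204),('stud_top',.176),('cap_center',.161)]:
        for r in finder.tip_of(l,c)[:2]: print(c,l,round(r['p'],2),r['at'],atz(c,r['at'],z))
    for l in ('cap_center',):
      for r in finder.silhouettes(l,c)[:3]: print(c,l,round(r['p'],2),np.round(r['box'],1))
```

```text
7.3 [0.5051 0.0926 0.303 ] [-0.0011  0.7411  0.6714 -0.0006] 0.08459451009182463
wrist stud_top 0.6 [316.8, 141.1] [0.5094 0.1313 0.176 ]
wrist cap_center 0.66 [188.7, 205.2] [0.4004 0.0875 0.161 ]
wrist cap_center 0.63 [371.8, 308.4] [ 0.5435 -0.0246  0.161 ]
wrist cap_center 0.71 [375.6 310.6  42.6  63.1]
wrist cap_center 0.7 [216.  284.5  15.   26.7]
wrist cap_center 0.64 [189.5 205.3  37.   36.2]
top guard_grip 0.49 [386.8, 129.5] [ 0.6671 -0.1988  0.204 ]
top stud_top 0.72 [243.6, 205.4] [0.4973 0.1248 0.176 ]
top cap_center 0.68 [279.6, 265.5] [0.3605 0.0429 0.161 ]
top cap_center 0.53 [326.7, 269.0] [ 0.3527 -0.065   0.161 ]
top cap_center 0.71 [326.8 268.6  14.7  20.4]
top cap_center 0.58 [311.4 187.7  12.1  17.5]
top cap_center 0.57 [282.6 266.5  18.5  16.6]
side guard_grip 0.59 [307.8, 277.8] [0.5178 0.2348 0.204 ]
side stud_top 0.7 [324.0, 252.1] [0.5112 0.1378 0.176 ]
side cap_center 0.76 [325.8, 203.9] [ 0.5473 -0.0306  0.161 ]
side cap_center 0.74 [271.5, 196.9] [ 0.6785 -0.0267  0.161 ]
side cap_center 0.66 [409.9 249.9  15.8  20.5]
side cap_center 0.59 [326.4 207.8  22.6  23.5]
side cap_center 0.55 [404.2 288.1  19.3  24.9]
```

View pics/wrist3.png

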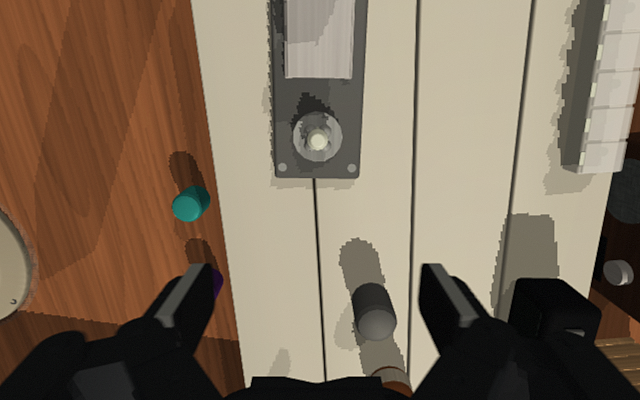

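The stud is uncovered, with its top at (317,140) in the middle of the washer. The cap's top disc is at about (376,323).

Run:
```python
from h import *
print('disc',atz('wrist',(376,323),.182),'stud',atz('wrist',(317.3,140),.176),'washer',atz('wrist',(317.3,136.5),.1575))
w=ray('wrist',(376,323))
T=[('top',(311.4,187.7))]
import cv2
for c in('top','side'):
    im=cv2.imread(f'pics/{c}3.png')
    r=proj(c,[.545,-.026,.182]);print(c,'cap pred top',r,'mid',proj(c,[.545,-.026,.161]),'stud pred',proj(c,[.5094,.1313,.176]))
s=manip.get_state();p=atz('wrist',(376,323),.182);plan([p[0],p[1],.26],84,1)
```

```text
disc [ 0.5442 -0.0258  0.182 ] stud [0.5103 0.1311 0.176 ] washer [0.5104 0.1311 0.1575]
top cap pred top [309.8399 184.4594] mid [309.9484 185.506 ] stud pred [240.8518 200.1024]
side cap pred top [326.3149 198.1056] mid [326.31   205.2494] stud pred [325.613  249.9872]
total [-11.3    5.01   4.43] [0.  0.  0.3]
```

servo_tool --pt "-2.5 1.0 0.5 0 0 0 -1" --pt "-3.0 1.5 0.9 0 0 0 -1" --pt "-3.0 1.5 1.0 0 0 0 -1" --pt "-2.0 0.7 1.0 0 0 0 -1" --pt "-0.8 0.3 1.0 0 0 0 -1"

```text
clock: 8.55
position: [0.5447, -0.0277, 0.2597]
ee_rot: [0.0, 0.742, 0.67, -0.0]
contact_force: [-0.2, 1.2, 0.1]
width: 0.0856
gripper_force: 0.0
```

servo_tool --pt "0 0 2.0 0 0 0 -1" --pt "0 0 2.0 0 0 0 -1" --pt "0 0 2.0 0 0 0 -1" --pt "0 0 0 0 0 0 -1" --pt "0 0 0 0 0 0 -1"

```text
clock: 9.05
position: [0.544, -0.0252, 0.2004]
ee_rot: [-0.0, 0.741, 0.671, -0.0]
contact_force: [0.2, -0.3, 0.8]
width: 0.0857
gripper_force: 0.0
```

Run:
```python
from h import *
s=manip.get_state();print(s['clock'],s['position'],s['contact_force'])
save('wrist','w4')
plan([.5443,-.026,.160],84.2,1)
for r in finder.silhouettes('cap_center','wrist')[:2]: print(r['p'],r['box'])
print(proj('wrist',[.5443,-.026,.182]))
```

```text
9.05 [ 0.544  -0.0252  0.2004] [ 0.1522 -0.3082  0.8311]
total [-0.06 -0.03  4.12] [ 0.1 -0.   0.1]
0.9 [318.1, 242.1, 69.5, 88.5]
0.87 [56.2, 117.4, 25.6, 41.2]
[315.1254 258.1687]
```

View pics/w4.png

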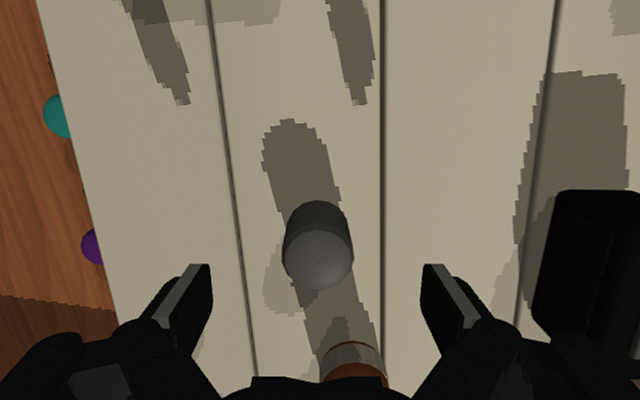

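The cap sits midway between the fingers, its top disc at (318,255), so I'll go down and grip.

servo_tool --pt "0.1 0.1 1.5 0 0 0 -1" --pt "0 0 1.5 0 0 0 -1" --pt "0 0 0.7 0 0 0 -1" --pt "0 0 0.3 0 0 0 -1" --pt "0 0 0 0 0 0 -1"

```text
clock: 9.65
position: [0.5455, -0.0249, 0.1607]
ee_rot: [0.0, 0.741, 0.671, 0.0]
contact_force: [-0.2, -0.2, -0.6]
width: 0.0851
gripper_force: 0.0
```

servo_tool --pt "0 0 0 0 0 0 1" --pt "0 0 0 0 0 0 1" --pt "0 0 0 0 0 0 1" --pt "0 0 0 0 0 0 1" --pt "0 0 0 0 0 0 1" --squeeze 70

```text
clock: 10.15
position: [0.5457, -0.025, 0.161]
ee_rot: [0.001, 0.741, 0.671, 0.0]
contact_force: [0.1, 0.2, 4.2]
width: 0.0344
gripper_force: 70.1
```

servo_tool --pt "0 0 -1.0 0 0 0 1" --pt "0 0 -2.0 0 0 0 1" --pt "0 0 -2.5 0 0 0 1" --pt "0 0 -1.5 0 0 0 1" --pt "0 0 0 0 0 0 1"

```text
clock: 10.65
position: [0.5466, -0.0251, 0.233]
ee_rot: [0.002, 0.741, 0.671, 0.002]
contact_force: [-0.4, 0.7, -0.1]
width: 0.0341
gripper_force: 69.7
```

Run:
```python
from h import *
s=manip.get_state();print(s['clock'],s['position'],s['contact_force'],s['width'],s['gripper_force'])
save('wrist','w5')
c='wrist';q=s['ee_rot'];R=Ro.from_quat([q[1],q[2],q[3],q[0]])
# predicted axis-centred cap: top disc & bottom centre in picture (underside 21 mm below TCP)
for h in(.021,-.021): 
  for a in((0,0),(18,0),(-18,0),(0,18),(0,-18)): print(h,a,proj(c,s['position']+R.apply([a[0]/1e3,a[1]/1e3,h])))
plan([.510,.131,.228],83.6,1)
```

```text
10.65 [ 0.5466 -0.0251  0.233 ] [-0.4334  0.6856 -0.1251] 0.03406237494504793 69.69474281184375
0.021 (0, 0) [318.4411 257.4998]
0.021 (18, 0) [318.4652 222.0108]
0.021 (-18, 0) [318.4186 290.8057]
0.021 (0, 18) [356.4372 257.5142]
0.021 (0, -18) [280.4765 257.4855]
-0.021 (0, 0) [318.7671 310.3275]
-0.021 (18, 0) [318.8129 265.7517]
-0.021 (-18, 0) [318.7248 351.3525]
-0.021 (0, 18) [368.4408 310.3749]
-0.021 (0, -18) [269.147  310.2802]
total [15.16 -5.09  0.32] [0.1 0.  0.7]
```

View pics/w5.png

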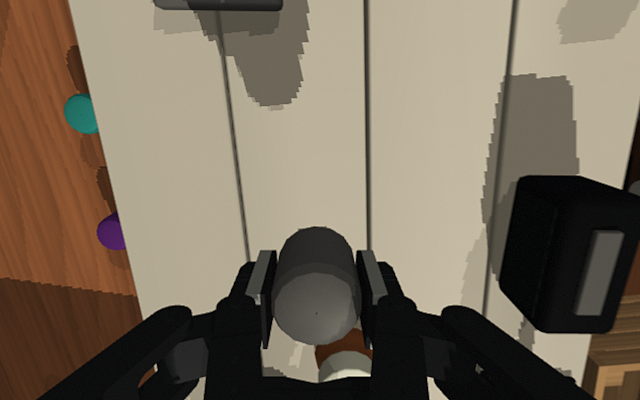

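The cap is held centred and upright, its top disc at (317,308) against the predicted (319,310). I'll carry it over the stud.

servo_tool --pt "2.0 -0.7 0 0 0 0 1" --pt "3.5 -1.2 0 0 0 0 1" --pt "4.0 -1.3 0 0 0 0.6 1" --pt "3.5 -1.2 0.2 0 0 0 1" --pt "2.2 -0.7 0.2 0 0 0 1"

```text
clock: 11.2
position: [0.5083, 0.1337, 0.2249]
ee_rot: [-0.001, 0.744, 0.668, -0.001]
contact_force: [0.3, -0.2, 0.3]
width: 0.0343
gripper_force: 69.7
```

servo_tool --pt "0 0 0.5 0 0 0 1" --pt "0 0 1.0 0 0 0 1" --pt "0 0 0.5 0 0 0 1" --pt "0 0 0 0 0 0 1" --pt "0 0 0 0 0 0 1"

```text
clock: 11.7
position: [0.5103, 0.1306, 0.2059]
ee_rot: [-0.0, 0.745, 0.667, -0.0]
contact_force: [0.0, 0.5, 0.1]
width: 0.0339
gripper_force: 69.7
```

Run:
```python
from h import *
s=manip.get_state();print(s['clock'],s['position'],s['contact_force'],s['ee_rot'])
plan([.510,.131,.205],83.6,1)
a=save('wrist','w6');b=save('side','s6')
cv2.imwrite('pics/m6.png',np.vstack([cv2.resize(a[100:400,160:480],(640,600))[:300*2:2,::1],cv2.resize(b[200:300,270:390],(640,533))[:,:][:300]])[:,:,::-1])
B=cv2.resize(b[215:285,270:380],(770,490),interpolation=cv2.INTER_CUBIC);cv2.imwrite('pics/s6c.png',B[:,:,::-1])
f=lambda u:((u-np.array([270,215]))*7).round()
p=s['position']
print('cap bottom pred',f(proj('side',p-[0,0,.021])),'cap top',f(proj('side',p+[0,0,.021])),'stud top',f(proj('side',[.510,.131,.176])),'stud foot',f(proj('side',[.510,.131,.152])))
```

```text
11.7 [0.5103 0.1306 0.2059] [0.0321 0.5459 0.1053] [-0.0001  0.7454  0.6666 -0.0003]
total [ 0.03 -0.04  0.09] [-0.  0.  0.]
cap bottom pred [387. 221.] cap top [387. 111.] stud top [387. 244.] stud foot [388. 303.]
```

View pics/s6c.png

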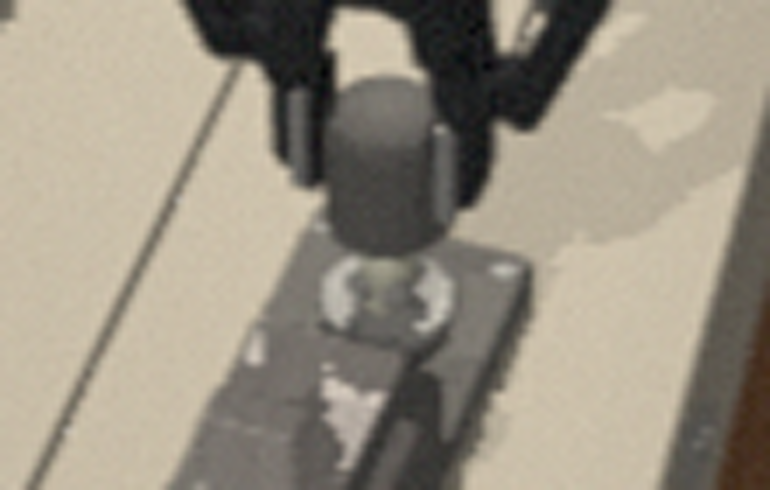

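View pics/w6.png

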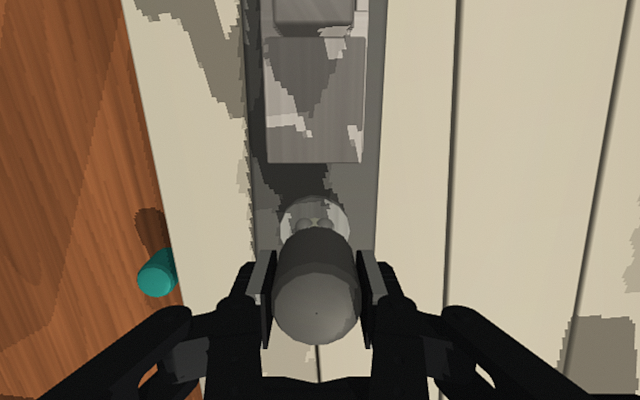

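Run:
```python
from h import *
y=np.array([np.cos(np.radians(83.6)),np.sin(np.radians(83.6)),0]);x=np.array([y[1],-y[0],0])
b=np.array([.510,.131,.1575])
for n,v in (('c',0*x),('far',.0195*y),('L',-.0195*x),('R',.0195*x)): print(n,proj('wrist',b+v))
print('ball',proj('wrist',b*[1,1,0]+[0,0,.165]+.0125*(y+x)/2**.5),proj('wrist',b*[1,1,0]+[0,0,.165]+.0125*(y-x)/2**.5), proj('wrist',b*[1,1,0]+[0,0,.165]+.0125*y))
p=manip.get_state()['position']
print('cap bottom front',proj('wrist',p-[0,0,.021]+.018*y),'cap top c',proj('wrist',p+[0,0,.021]))
print('side washer',(proj('side',b)-[270,215])*7,[(proj('side',b+v)-[270,215])*7 for v in(.0195*x,-.0195*x)])
```

```text
c [315.2168 232.9192]
far [315.1644 199.2627]
L [279.9148 232.9424]
R [350.5216 232.896 ]
ball [331.9941 222.92  ] [298.3273 222.9425] [315.15   216.3838]
cap bottom front [316.2907 220.6051] cap top c [316.3856 307.5509]
side washer [387.5472 289.3957] [array([324.7783, 273.227 ]), array([451.0333, 305.7491])]
```

Run:
```python
import cv2
g=cv2.cvtColor(cv2.imread('pics/w6.png'),cv2.COLOR_BGR2GRAY)
for c in(308,315,323): print(c,'190:',g[190:240,c].tolist())
print('265:',g[265:350,315].tolist())
for r in(222,300): print(r,'268:',g[r,268:364].tolist())
```

```text
308 190: [47, 45, 44, 46, 44, 50, 61, 62, 77, 80, 75, 76, 93, 101, 99, 97, 98, 96, 99, 98, 98, 97, 98, 97, 97, 95, 99, 99, 90, 83, 89, 93, 96, 96, 99, 99, 106, 98, 62, 44, 46, 48, 46, 45, 47, 48, 45, 47, 46, 45]
315 190: [45, 45, 45, 46, 43, 58, 64, 65, 75, 76, 72, 70, 86, 95, 94, 94, 94, 94, 92, 93, 94, 92, 93, 93, 93, 92, 91, 101, 115, 119, 120, 122, 122, 123, 123, 117, 70, 42, 46, 48, 49, 48, 48, 48, 46, 45, 48, 50, 48, 48]
323 190: [45, 45, 45, 44, 44, 43, 56, 59, 63, 70, 67, 67, 65, 69, 71, 66, 85, 94, 92, 92, 90, 90, 92, 91, 92, 92, 93, 88, 81, 84, 92, 94, 97, 97, 98, 101, 107, 75, 46, 47, 48, 48, 48, 49, 48, 47, 49, 48, 50, 49]
265: [57, 56, 58, 56, 58, 56, 57, 66, 81, 85, 86, 84, 84, 86, 85, 87, 87, 86, 87, 88, 87, 89, 89, 90, 91, 92, 90, 91, 93, 93, 93, 94, 95, 96, 95, 97, 98, 98, 99, 98, 99, 98, 99, 99, 102, 103, 106, 97, 88, 97, 102, 104, 105, 102, 103, 103, 102, 103, 104, 104, 105, 102, 102, 105, 102, 104, 104, 105, 105, 106, 105, 105, 106, 105, 105, 104, 103, 102, 103, 92, 75, 73, 78, 82, 83]
222 268: [97, 95, 96, 95, 96, 98, 96, 97, 97, 100, 91, 60, 83, 142, 165, 160, 160, 159, 159, 162, 144, 111, 90, 95, 95, 96, 96, 93, 79, 71, 79, 86, 90, 95, 96, 97, 98, 100, 99, 98, 96, 93, 87, 81, 98, 116, 119, 122, 100, 71, 73, 82, 89, 92, 92, 97, 98, 97, 99, 98, 97, 94, 89, 82, 110, 149, 153, 151, 148, 148, 153, 158, 160, 160, 160, 156, 155, 154, 154, 148, 119, 101, 103, 108, 106, 106, 106, 105, 106, 105, 105, 107, 104, 105, 106, 104]
300 268: [16, 11, 12, 31, 42, 40, 52, 69, 77, 77, 77, 79, 80, 80, 82, 81, 83, 83, 82, 84, 84, 85, 85, 85, 87, 89, 89, 87, 87, 89, 90, 90, 91, 91, 91, 91, 93, 93, 95, 95, 93, 96, 96, 95, 94, 98, 97, 97, 98, 98, 95, 97, 99, 99, 97, 100, 99, 97, 100, 98, 98, 99, 99, 98, 99, 98, 99, 100, 100, 100, 101, 102, 100, 104, 102, 101, 100, 99, 100, 100, 98, 98, 102, 78, 54, 48, 40, 43, 42, 44, 37, 39, 40, 26, 5, 6]
```

The cap rides about 2.4 mm towards -y of the tool axis: its pole dot is at row 313 against 308, and its lower edge at 227 against 221. The washer lies about 0.8 mm to -x. I'll correct both and lower the cap over the stud's tip.

servo_tool --pt "0.2 -0.1 0 0 0 0 1" --pt "0 0 0 0 0 0 1" --pt "0 0 0.5 0 0 0 1" --pt "0 0 0.4 0 0 0 1" --pt "0 0 0.4 0 0 0 1"

```text
clock: 12.3
position: [0.5092, 0.1337, 0.1927]
ee_rot: [-0.0, 0.745, 0.667, -0.0]
contact_force: [-0.6, 0.2, 0.2]
width: 0.0345
gripper_force: 69.7
```

servo_tool --pt "0 0 0.1 0 0 0 1" --pt "0 0 0 0 0 0 1" --pt "0 0 0 0 0 0 1" --pt "0 0 0 0 0 0 1" --pt "0 0 0 0 0 0 1"

```text
clock: 12.8
position: [0.5095, 0.1337, 0.1924]
ee_rot: [0.0, 0.745, 0.667, 0.0]
contact_force: [-1.0, -0.4, -0.8]
width: 0.0344
gripper_force: 69.7
```

The cap's mouth is about 5 mm below the stud's top with no contact force, so it is threaded on. Now I'll press.

servo_tool --pt "0 0 0.2 0 0 0 1" --pt "0 0 0.2 0 0 0 1" --pt "0 0 0.2 0 0 0 1" --pt "0 0 0.1 0 0 0 1" --pt "0 0 0 0 0 0 1"

```text
clock: 13.3
position: [0.5101, 0.1343, 0.1877]
ee_rot: [0.001, 0.745, 0.667, 0.002]
contact_force: [-2.4, 0.7, 12.4]
width: 0.0343
gripper_force: 71.1
```

servo_tool --pt "0 0 0.2 0 0 0 1" --pt "0 0 0.2 0 0 0 1" --pt "0 0 0.2 0 0 0 1" --pt "0 0 0.1 0 0 0 1" --pt "0 0 0 0 0 0 1"

```text
clock: 13.8
position: [0.5091, 0.1335, 0.1778]
ee_rot: [-0.0, 0.745, 0.667, -0.001]
contact_force: [-1.2, 0.8, 1.6]
width: 0.0347
gripper_force: 70.2
```

It clicked: 12.4 N, then 1.6 N at TCP 0.178. Now I'll press the seat down.

servo_tool --pt "0 0 0.2 0 0 0 1" --pt "0 0 0.2 0 0 0 1" --pt "0 0 0.2 0 0 0 1" --pt "0 0 0.2 0 0 0 1" --pt "0 0 0.1 0 0 0 1"

```text
clock: 14.3
position: [0.5093, 0.1336, 0.1729]
ee_rot: [0.001, 0.745, 0.667, 0.001]
contact_force: [-9.1, -1.2, 28.4]
width: 0.0343
gripper_force: 73.4
```

servo_tool --pt "0 0 0.1 0 0 0 1" --pt "0 0 0 0 0 0 1" --pt "0 0 0 0 0 0 1" --pt "0 0 0 0 0 0 1" --pt "0 0 0 0 0 0 1"

```text
clock: 14.8
position: [0.5093, 0.1336, 0.1729]
ee_rot: [0.001, 0.745, 0.667, 0.001]
contact_force: [-8.5, -1.2, 29.3]
width: 0.0343
gripper_force: 73.3
```

servo_tool --pt "0 0 0 0 0 0 1" --pt "0 0 0 0 0 0 1" --pt "0 0 0 0 0 0 1" --pt "0 0 0 0 0 0 1" --pt "0 0 0 0 0 0 1"

```text
clock: 15.3
position: [0.5093, 0.1336, 0.1729]
ee_rot: [0.001, 0.745, 0.667, 0.001]
contact_force: [-8.5, -1.0, 27.3]
width: 0.0346
gripper_force: 73.3
```

servo_tool --pt "0 0 0 0 0 0 1" --pt "0 0 0 0 0 0 1" --pt "0 0 0 0 0 0 1" --pt "0 0 0 0 0 0 1" --pt "0 0 0 0 0 0 1"

```text
clock: 15.8
position: [0.5093, 0.1336, 0.1729]
ee_rot: [0.001, 0.745, 0.667, 0.001]
contact_force: [-7.6, -0.7, 28.4]
width: 0.0342
gripper_force: 73.3
```

servo_tool --pt "0 0 0 0 0 0 1" --pt "0 0 0 0 0 0 1" --pt "0 0 0 0 0 0 1" --pt "0 0 0 0 0 0 1" --pt "0 0 0 0 0 0 1"

```text
clock: 16.3
position: [0.5093, 0.1336, 0.1729]
ee_rot: [0.001, 0.745, 0.667, 0.001]
contact_force: [-8.0, -0.6, 28.1]
width: 0.0342
gripper_force: 73.3
```

servo_tool --pt "0 0 0 0 0 0 1" --pt "0 0 0 0 0 0 1" --pt "0 0 0 0 0 0 1" --pt "0 0 0 0 0 0 1" --pt "0 0 0 0 0 0 1"

```text
clock: 16.8
position: [0.5093, 0.1336, 0.173]
ee_rot: [0.001, 0.745, 0.667, 0.001]
contact_force: [-8.8, -0.8, 27.8]
width: 0.0346
gripper_force: 73.3
```

servo_tool --pt "0 0 0 0 0 0 1" --pt "0 0 0 0 0 0 1" --pt "0 0 0 0 0 0 1" --pt "0 0 0 0 0 0 1" --pt "0 0 0 0 0 0 1"

```text
clock: 17.3
position: [0.5093, 0.1336, 0.1729]
ee_rot: [0.001, 0.745, 0.667, 0.001]
contact_force: [-8.8, -1.2, 27.9]
width: 0.0344
gripper_force: 73.3
```

Run:
```python
from h import *
a=optics.get_image('wrist');b=optics.get_image('side')
B=cv2.resize(b[190:310,260:390],(433,400),interpolation=cv2.INTER_CUBIC)
cv2.imwrite('pics/end.png',np.hstack([a[:,140:500],B])[:,:,::-1])
s=manip.get_state();print(s['clock'],s['position'],s['contact_force'],s['gripper_force'])
```

```text
17.4 [0.5093 0.1336 0.1729] [-8.9913 -0.446  28.5744] 73.34553928580135
```

View pics/end.png

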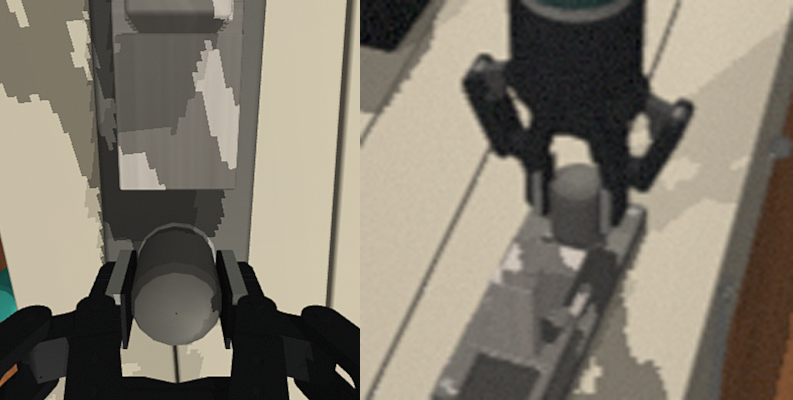

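The cap is seated around (177,290) in the left panel, with only the washer's thin rim showing. The guard stays open, its plate edge at row 188, and the press holds at 28 N, so I'll hand it in.

```bash
python3 -c "
from rig import manip
print(manip.sign_off())"
```

```text
the job is handed in; nothing more can be done
None
```

The guard is open at its end stop, and the cap clicked onto the stud and is still gripped and pressed at about 28 N with the seat down. I handed the job in at about 17 s; the sign-off gave no verdict.

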